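# Release the yellow can from the two-lane dispenser

## Task

Press down the blue pad of the lever on the lane that holds the yellow can, so that its gate lifts, and keep it down until the can has rolled down to rest in the tray at the bottom; then let go so that the gate drops shut. Do not touch either can and pick nothing up: the red can stays behind its gate with its lever unpressed, and everything else stays where it stands.

Things in the scene. Friction and masses are not known exactly. Their poses are not given: they have to be found in the camera images.
- dispenser: grey can dispenser fixed to the table, 320 long (x), 240 wide (y), back wall 115 high (mm). Origin: centre of its underside. x points uphill, away from the robot; y to the robot's left. White floor slopes 10 degrees down to -x in two lanes, centres y +58.5 (left) and -58.5 (right), 106 wide, low walls. Each lane's aluminium lever runs along its outer side, at y +140 or -140, pivot x -70, 105 high
- tray (a point): middle of the pick-up tray, the bottom end of both lanes, against a front lip 56 mm high; point on the sloping floor, 24 mm above the table, at dispenser x -127, y 0 mm
- left_gate (a point): middle of the lower edge of the left lane's orange hanging gate, 88 mm wide and 6 mm thick, on the far end of the left lever, 110 mm beyond the pivot; when shut it is about 15 mm above the lane floor, 69 mm above the table, and holds the can back. It rises about 45 mm; the lever end above it reaches about 160 mm
- right_gate (a point): middle of the lower edge of the right lane's orange hanging gate, 88 mm wide and 6 mm thick, on the far end of the right lever, 110 mm beyond the pivot; when shut it is about 15 mm above the lane floor, 69 mm above the table, and holds the can back. It rises about 45 mm; the lever end above it reaches about 160 mm
- yellow_can: yellow can with a white band lying across its lane, 44 mm diameter, 98 mm long, about 0.16 kg; origin at its centre, y axis along the can, the other axes turn as it rolls. It starts behind the gate (dispenser x about +65 mm) in the left or the right lane; lying in the tray its centre is at dispenser x about -127 mm, 46 mm above the table
- red_can: red can of the same size and make, behind the gate of the other lane; origin at its centre
- left_lever: the left rocking lever: aluminium bar, blue pad on the robot-side end, orange gate hung from an arm over the lane on the far end. Origin on its pivot pin; at rest its axes are the dispenser's, and it turns about y as the pad goes down, by up to 0.42 rad. A spring returns it when let go: the pad needs about 3 N to start and 6 N at the stop, more if pressed nearer the pivot
- right_lever: the right rocking lever: aluminium bar, blue pad on the robot-side end, orange gate hung from an arm over the lane on the far end. Origin on its pivot pin; at rest its axes are the dispenser's, and it turns about y as the pad goes down, by up to 0.42 rad. A spring returns it when let go: the pad needs about 3 N to start and 6 N at the stop, more if pressed nearer the pivot
- left_pad (a point): centre of the top face of the left lever's blue press pad, 36 x 36 x 10 mm; level at rest, 122 mm above the table, at dispenser x -150, y +144 mm, 80 mm from the pivot and 17 mm above it. Pressed, it sinks on an arc, tilting with the lever: the can is free to roll out with it about 98 mm above the table, and the stop is at 88 mm. Nothing lies below it
- right_pad (a point): centre of the top face of the right lever's blue press pad, 36 x 36 x 10 mm; level at rest, 122 mm above the table, at dispenser x -150, y -144 mm, 80 mm from the pivot and 17 mm above it. Pressed, it sinks on an arc, tilting with the lever: the can is free to roll out with it about 98 mm above the table, and the stop is at 88 mm. Nothing lies below it
- white_jar: white screw-lid jar, 54 mm diameter, 65 mm tall, standing in front of the dispenser; origin at the centre of its underside
- steel_sleeve: bare steel tube standing upright beside the dispenser's left side, 42 mm outside diameter, 60 mm tall; origin at the centre of its underside
- small_carton: small brown carton beside the dispenser's right side, 60 x 45 x 50 mm tall; origin at the centre of its underside
- black_bottle: black bottle, 64 mm diameter, 130 mm tall, on the robot's left; origin at the centre of its underside
- green_can: green can standing upright on the robot's right, 64 mm diameter, 120 mm tall; origin at the centre of its underside
- sprocket: steel chain sprocket lying flat on the robot's left, 144 mm diameter, 12 mm tall; origin at the centre of its underside
Not all that is in view belongs to the job. Of the things like the red_can, leave any that is orange; of the rest the smaller one is meant.

How it is judged:
By the outcome, as a careful person would: the job done as asked, in the order asked, and still so for the second after the job is handed in, with the robot touching nothing.
It also fails if it takes over 34 s, if anything falls off the work surface, if the arm or the gripper's body presses on something with over 40 N, if the wrist force passes 120 N, or if a joint passes its speed limit or range.

## Robot

A 6-joint arm with a two-finger parallel gripper is mounted at the origin on the work surface. World frame = base frame: x ahead of the robot, y to its left, z up, the work surface at z = 0. Lengths are in m, angles in rad, forces in N, time in s.
With the tool pointing down it reaches from about 0.35 to 0.975 m from the base axis. Payload 4.9 kg.
Tool frame: the origin (TCP) lies midway between the tips of the shut fingers; the grasp point (between the pads) lies 19 mm behind it; z points along the fingers, y is the direction in which the jaws open and shut (so a half turn about z gives the same grasp; the last joint's range is limited). The gripper opens to 85 mm and grips with 20 to 120 N. Pads are 22 mm wide; open, the fingers measure 114 mm over their backs; the gripper's body (76 mm by 85 mm) begins 54 mm behind the grasp point. The pads swing forward as they close: fully open they stand 13 mm farther back than shut.
Start: joints at [-0.119, 0.053, 1.613, -0, 1.476, -0.119], TCP at [0.625, 0, 0.203] pointing down, gripper open.
Joint ranges: [-3.01, 3.01], [-1.01, 2.22], [0.06, 2.58], [-1.02, 4.17], [0.09, 2.62], [-3.14, 3.14]. Speed limits (rad/s): [2.57, 2.57, 3.14, 3.14, 3.14, 3.14].

## Interface

Orientations are given as a rotation vector (axis times angle).
In Python, from station import ctrl gives the robot as it stands.
- The arm moves only by the tool drive_tool, never from a script. Its argument "moves" is one flat list of numbers, 7 for each row, row after row: the turn, a rotation vector about the world's x, y, z in degrees, then the shift along the world's x, y, z in m, then the closure, from 0 (fully open) to 1 (shut). A call has exactly 5 rows; each row shifts and turns the commanded pose from where the row before left it; what a row does not reach is not made up. A row lasts 1/8 s, in which the tool goes at most 62.5 mm and 10.7 degrees, less where a joint would pass 70% of its speed; a pose out of reach is approached as far as the arm can. A call is refused whole if a number of a shift passes 0.0625 or a number of a turn 10.7, either way. A call with a gripper value outside its range is refused whole. The fingers move at their own pace and stop on an object; "newtons" is the grip in N (left out, the last holds). Time passes only in rows, so rows that do not move let the fingers close, or fill a call up. It gives the time, the measured TCP pose, the force and the opening at its end, in the units of the state.
- ctrl.get_obs(): the state, without advancing time (a new reading comes with each control period).
- ctrl.get_image(name): name is "scene" or "side" or "wrist"; returns the picture (400x640x3 uint8, red, green, blue); there is no depth.
- ctrl.get_calibration(name): a dict with "fx", "fy", "cx", "cy" (pixels), "rvec" (rotation vector, rad) and "tvec" (3), from world to camera coordinates, as OpenCV has them; the wrist camera has in their place "T_tool_cam" (4x4, takes a point from camera to tool coordinates, whose origin is the TCP and whose axes are the flange's). Camera axes: x right, y down, z forward; pixel columns grow to the right and rows downward; lengths in m; the calibration is good to about 2 mm. A picture is of the moment at which its call begins: read the wrist's pose just before it. get_calibration takes no time and is no camera call.
- ctrl.finish_job(): hands the job in, once; it reports no verdict.
The state is a dict: "t": time; "q": joint angles; "dq": joint speeds; "effort": joint torques, N m; "tool_pos": TCP position; "tool_rot": TCP orientation; "contact_force": force on the tool from outside, world axes, zero at the start; "wrist_torque": the same for the moment, N m; "opening": finger opening in m.
Only numpy, scipy, OpenCV 4.12 (cv2) and the standard library are available. Lean on these libraries where they do the work, as an engineer would, in place of code of your own. Each camera call takes 0.05 s, during which the arm holds its last target.

## Working session

There is one attempt and no reset: what is moved stays moved. The work goes in short steps, Python scripts to look and compute and a tool call to move; the robot and the scene stay as the last step left them, time stands still between calls to the robot, and variables do not carry over. Pictures are saved under pics/ and viewed, and the job is handed in when it is done.

Besides the shell and the picture viewer there is one more tool, called after ">>>" as name(argument=value, ...) on one line, values as JSON. drive_tool: Moves the arm, as the interface text tells. Its arguments: {"type":"object","properties":{"moves":{"type":"array","items":{"type":"number"}},"newtons":{"type":"number"}},"required":["moves"]}

```bash
mkdir -p pics; python3 - <<'E'
from station import ctrl
import cv2
o=ctrl.get_obs();print(o)
for n in("scene","side"):
    cv2.imwrite(f"pics/{n}0.png",ctrl.get_image(n)[:,:,::-1]);print(ctrl.get_calibration(n))
print(ctrl.get_calibration("wrist"))
E
```

```text
{'t': 0.0, 'q': array([-1.19030657e-01,  5.33562418e-02,  1.61429190e+00, -1.44865104e-05,
        1.47597699e+00, -1.18963339e-01]), 'dq': array([-0.00119428,  0.00048114,  0.00161483,  0.00116865, -0.00137792,
        0.00101499]), 'effort': array([ 2.70554956e-04, -3.93670499e+01, -3.70175600e+01, -1.62778279e-04,
        6.93513779e-03, -6.06393527e-06]), 'tool_pos': array([6.24327415e-01, 5.72290926e-05, 2.02164700e-01]), 'tool_rot': array([-2.22039082e+00, -2.22024443e+00,  1.99034383e-03]), 'contact_force': array([ 0.63904966, -0.72632338, -0.49512033]), 'wrist_torque': array([-5.79486007e-05, -2.04764851e-02,  4.42909003e-02]), 'opening': 0.08557779374597137}
{'fx': 423.03950931223284, 'fy': 423.03950931223284, 'cx': 316.9635954932393, 'cy': 195.79114166076172, 'rvec': array([ 2.42081912,  0.78498928, -0.26633413]), 'tvec': array([-0.41971987, -0.17044896,  1.64046249])}
{'fx': 519.5012178826373, 'fy': 519.5012178826373, 'cx': 328.6547070689357, 'cy': 206.2721783642717, 'rvec': array([ 0.20911739, -2.79674226,  1.27714986]), 'tvec': array([0.53651735, 0.13573685, 1.49651783])}
{'fx': 338.44395258049076, 'fy': 338.44395258049076, 'cx': 323.5551960373992, 'cy': 203.66230824313314, 'T_tool_cam': array([[ 5.05938345e-04, -9.56786310e-01, -2.90791506e-01,
         7.45377458e-02],
       [ 9.99998981e-01,  8.72275751e-04, -1.13016942e-03,
        -2.82125441e-04],
       [ 1.33498101e-03, -2.90790638e-01,  9.56785777e-01,
        -1.70276133e-01],
       [ 0.00000000e+00,  0.00000000e+00,  0.00000000e+00,
         1.00000000e+00]])}
```

View pics/scene0.png

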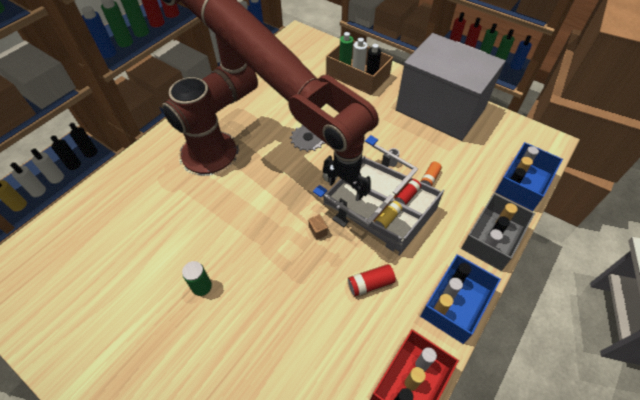

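View pics/side0.png

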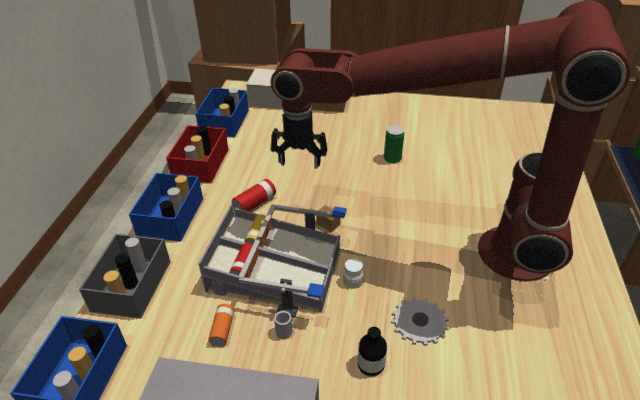

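The yellow can (scene ~388,212; side ~258,224) is on the green can's and carton's side, so it is in the right lane. The red can (scene 408,188) is in the left lane. I'll enlarge to confirm this and to read off pad and corner pixels.

```bash
python3 - <<'E'
import cv2
a=cv2.imread("pics/scene0.png")[120:300,290:460];cv2.imwrite("pics/sc_c.png",cv2.resize(a,None,fx=3.3,fy=3.3,interpolation=cv2.INTER_CUBIC))
a=cv2.imread("pics/side0.png")[170:350,190:390];cv2.imwrite("pics/si_c.png",cv2.resize(a,None,fx=3.3,fy=3.3,interpolation=cv2.INTER_CUBIC))
E
```

```text
(no output)
```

View pics/sc_c.png

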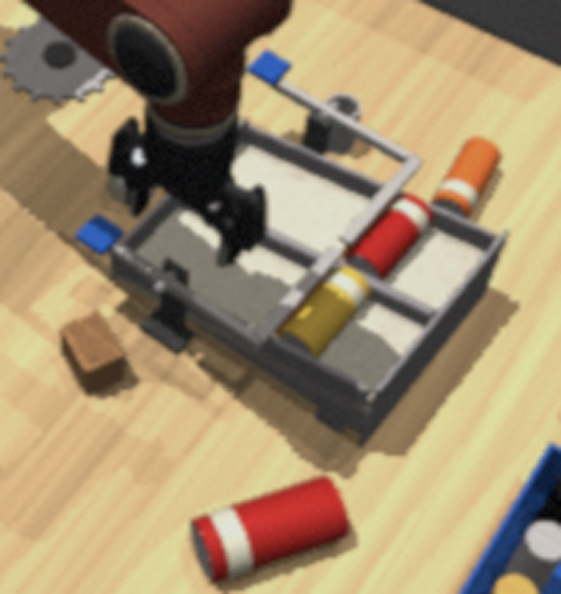

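View pics/si_c.png

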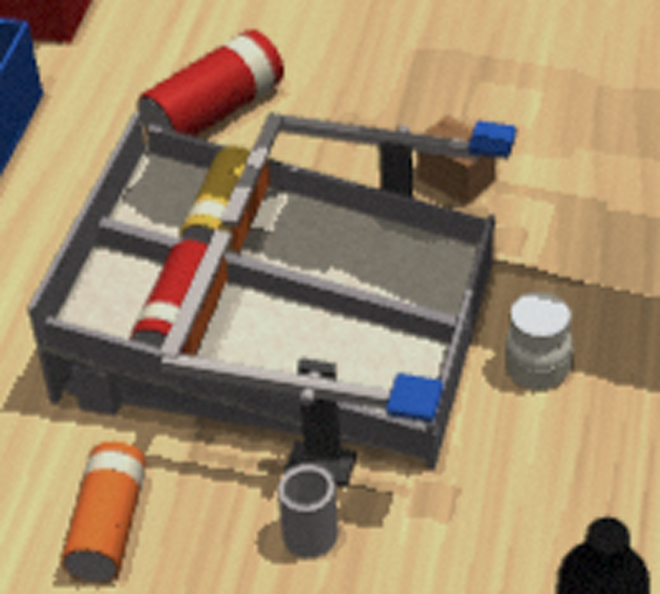

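The crop confirms the yellow can is in the right lane, at crop (325,310). Three things look like the red can. The large red one on the table is at scene ~(372,280), the orange one at ~(432,173), and the smaller red one in the left lane at ~(408,188). The one meant is the smaller red in the left lane. Next I'll triangulate the pads.

```bash
cat > h.py <<'E'
import numpy as np,cv2
from scipy.optimize import least_squares
from station import ctrl
C={n:ctrl.get_calibration(n) for n in("scene","side")}
def proj(n,p):
    c=C[n];K=np.array([[c['fx'],0,c['cx']],[0,c['fy'],c['cy']],[0,0,1]])
    return cv2.projectPoints(np.atleast_2d(np.array(p,float)),c['rvec'],c['tvec'],K,None)[0][:,0]
def blobs(im,x0,y0,x1,y1):
    b,g,r=[im[:,:,i].astype(int) for i in range(3)]
    m=((b>90)&(b-r>60)&(b-g>40)).astype(np.uint8);z=np.zeros_like(m);z[y0:y1,x0:x1]=m[y0:y1,x0:x1]
    n,l,s,c=cv2.connectedComponentsWithStats(z)
    return [(s[i,4],c[i].round(2)) for i in range(1,n) if s[i,4]>15]
E
python3 - <<'E'
from h import *
b1=blobs(cv2.imread("pics/scene0.png"),300,120,400,210);b2=blobs(cv2.imread("pics/side0.png"),290,190,370,310)
print(b1,b2)
# pair: scene upper=left, side lower=left
L=(b1[0][1],b2[-1][1]);R=(b1[-1][1],b2[0][1])
def box(T,yy):
    th,x,y=T;c,s=np.cos(th),np.sin(th)
    P=[[x+c*(-150+dx)/1e3-s*(yy+dy)/1e3,y+s*(-150+dx)/1e3+c*(yy+dy)/1e3,z] for dx in(-18,18) for dy in(-18,18) for z in(.112,.122)]
    return np.array(P)
def cen(n,P):
    h=cv2.convexHull(proj(n,P).astype(np.float32));m=cv2.moments(h);return np.array([m['m10'],m['m01']])/m['m00']
def f(T):
    return np.concatenate([cen(n,box(T,yy))-o[i] for yy,o in((144,L),(-144,R)) for i,n in enumerate(("scene","side"))])
r=least_squares(f,[0,.75,0],x_scale=[.1,.1,.1],diff_step=1e-4)
print(r.x,r.fun.round(2))
T=r.x;c,s=np.cos(T[0]),np.sin(T[0])
w=lambda x,y,z:[T[1]+c*x-s*y,T[2]+s*x+c*y,z]
print("rpad",w(-.15,-.144,.122),"lpad",w(-.15,.144,.122),"rpivot",w(-.07,-.14,.105))
for n in C:
    im=cv2.imread(f"pics/{n}0.png")
    pts=[w(x,y,.0) for x in(-.16,.16) for y in(-.12,.12)]+[w(.16,y,.115) for y in(-.12,.12)]+[w(-.16,y,.056) for y in(-.12,.12)]+[w(-.15,y,.122) for y in(-.144,.144)]+[w(.04,-.0585,.069),w(.065,-.0585,.08)]
    k=3;im=cv2.resize(im,None,fx=k,fy=k)
    for p in proj(n,pts): cv2.circle(im,tuple((p*k+1).round().astype(int)),3,(0,255,0),-1)
    q=proj(n,pts).mean(0)*k;y0=int(q[1]-300);x0=int(q[0]-330)
    cv2.imwrite(f"pics/{n}_ov.png",im[max(y0,0):y0+600,x0:x0+660])
E
```

```text
[(np.int32(63), array([371.16, 140.02])), (np.int32(81), array([319.48, 190.84]))] [(np.int32(97), array([338.87, 211.  ])), (np.int32(170), array([315.38, 289.62]))]
[-0.06259056  0.66851657  0.16261775] [-0.48  0.63 -0.13  0.34 -0.31  0.49 -0.12  0.88]
rpad [np.float64(0.5098031323643699), np.float64(0.02828218010971406), 0.122] lpad [np.float64(0.5278174471320272), np.float64(0.315718232934428), 0.122] rpivot [np.float64(0.5898966791874524), np.float64(0.027270371185708048), 0.105]
```

View pics/scene_ov.png

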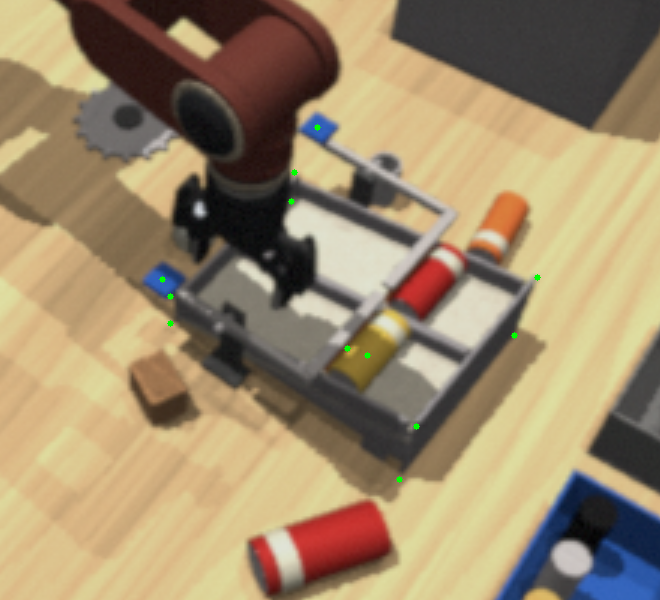

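View pics/side_ov.png

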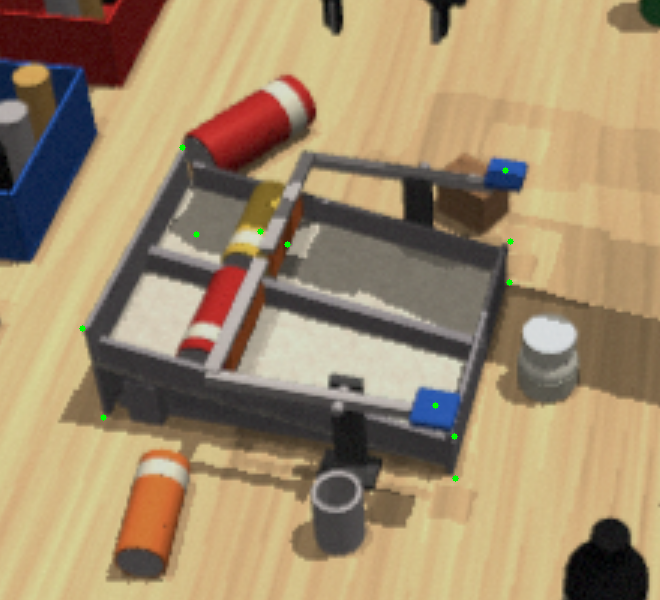

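The pose fits (yaw about -3.6°), and the overlay matches both pads. The right pad is at (0.510, 0.028, 0.122). I'll close the fingers and move above it.

>>> drive_tool(moves=[0, 0, 0, -0.03, 0.007, 0, 1, 0, 0, 0, -0.03, 0.007, 0, 1, 0, 0, 0, -0.03, 0.007, 0, 1, 0, 0, 0, -0.024, 0.007, 0, 1, 0, 0, 0, 0, 0, -0.02, 1], newtons=30)

```text
t: 0.72
tool_pos: [0.5113, 0.0283, 0.1844]
tool_rot: [2.219, 2.22, 0.004]
contact_force: [-0.4, -0.7, 0.1]
opening: -0.0002
```

>>> drive_tool(moves=[0, 0, 0, 0, 0, -0.02, 1, 0, 0, 0, 0, 0, -0.01, 1, 0, 0, 0, 0, 0, 0, 1, 0, 0, 0, 0, 0, 0, 1, 0, 0, 0, 0, 0, 0, 1])

```text
t: 1.35
tool_pos: [0.5117, 0.0279, 0.1543]
tool_rot: [2.221, 2.221, 0.001]
contact_force: [-0.3, -0.2, -0.3]
opening: 0.0002
```

```bash
python3 - <<'E'
from h import *
o=ctrl.get_obs();print(o['t'],o['tool_pos'],o['contact_force'],o['opening'])
for n in("scene","side"):
    im=ctrl.get_image(n)[:,:,::-1];cv2.imwrite(f"pics/{n}1.png",im)
    print(n,proj(n,[o['tool_pos']]))
a=cv2.imread("pics/scene1.png")[120:270,280:450];b=cv2.imread("pics/side1.png")[150:300,220:390]
cv2.imwrite("pics/c1.png",cv2.resize(np.vstack([a,b]),None,fx=2,fy=2,interpolation=cv2.INTER_CUBIC)) 
cv2.imwrite("pics/c1.png",cv2.resize(np.hstack([a,b]),None,fx=2.35,fy=2.35,interpolation=cv2.INTER_CUBIC)) 
E
```

```text
1.35 [0.51167061 0.02788613 0.15425453] [-0.28519201 -0.22521544 -0.25467668] 0.00021366850412650896
scene [[319.4846064  184.78727763]]
side [[338.32182603 201.54359233]]
```

View pics/c1.png

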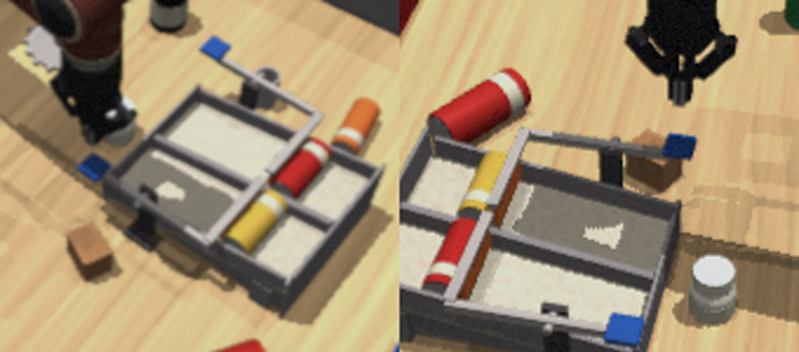

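```bash
python3 - <<'E'
from h import *
A=[]
for n,(x,y) in (("scene",(320,180)),("side",(338,195))):
    im=cv2.imread(f"pics/{n}1.png")[y-32:y+32,x-28:x+28];im=cv2.resize(im,None,fx=7,fy=7,interpolation=cv2.INTER_CUBIC)
    im=np.clip(im*1.5,0,255).astype(np.uint8)
    for z,c in((.1543,(0,255,0)),(.1733,(0,0,255)),(.122,(0,255,255))):
        p=(proj(n,[[.5117,.0279,z]])[0]-[x-28,y-32])*7+3;cv2.circle(im,tuple(p.astype(int)),3,c,-1)
    A.append(im)
cv2.imwrite("pics/c2.png",np.hstack(A))
E
```

```text
(no output)
```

View pics/c2.png

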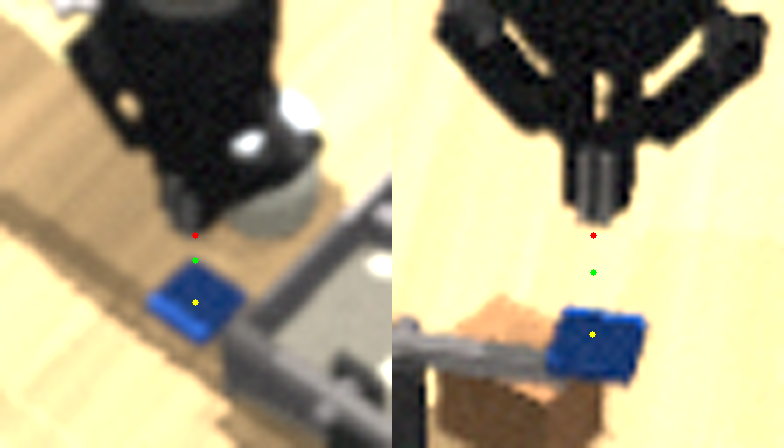

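The finger tips look about 20 mm higher than the reported TCP in both views, but they line up laterally over the pad. I'll descend in guarded steps and watch the force.

>>> drive_tool(moves=[0, 0, 0, -0.001, 0, -0.008, 1, 0, 0, 0, 0, 0, -0.008, 1, 0, 0, 0, 0, 0, -0.008, 1, 0, 0, 0, 0, 0, 0, 1, 0, 0, 0, 0, 0, 0, 1])

```text
t: 2.08
tool_pos: [0.5101, 0.028, 0.1294]
tool_rot: [2.221, 2.221, 0.0]
contact_force: [-0.1, 0.3, -0.2]
opening: 0.0002
```

>>> drive_tool(moves=[0, 0, 0, 0, 0, -0.004, 1, 0, 0, 0, 0, 0, -0.004, 1, 0, 0, 0, 0, 0, -0.004, 1, 0, 0, 0, 0, 0, 0, 1, 0, 0, 0, 0, 0, 0, 1])

```text
t: 2.7
tool_pos: [0.51, 0.028, 0.1174]
tool_rot: [-2.222, -2.221, -0.0]
contact_force: [0.1, 0.2, 0.2]
opening: 0.0001
```

```bash
cat > look.py <<'E'
from h import *
import sys
k=sys.argv[1]
o=ctrl.get_obs();print(o['t'],o['tool_pos'],o['contact_force'])
A=[]
for n,(x,y) in (("scene",(370,195)),("side",(310,215))):
    im=ctrl.get_image(n)[:,:,::-1];cv2.imwrite(f"pics/{n}{k}.png",im)
    A.append(cv2.resize(im[y-75:y+75,x-75:x+75],None,fx=2.65,fy=2.65,interpolation=cv2.INTER_CUBIC))
cv2.imwrite(f"pics/c{k}.png",np.clip(np.hstack(A)*1.3,0,255).astype(np.uint8))
E
python3 look.py 3
```

```text
2.7 [0.51000544 0.02799569 0.11741245] [0.06983519 0.21746841 0.23492058]
```

View pics/c3.png

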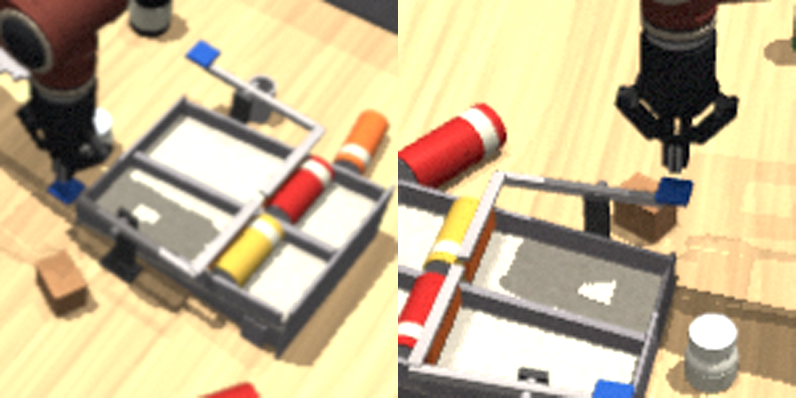

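There is no contact at 0.117, so the real tips are still above the pad. I'll continue down.

>>> drive_tool(moves=[0, 0, 0, 0, 0, -0.004, 1, 0, 0, 0, 0, 0, -0.004, 1, 0, 0, 0, 0, 0, -0.004, 1, 0, 0, 0, 0, 0, 0, 1, 0, 0, 0, 0, 0, 0, 1])

```text
t: 3.42
tool_pos: [0.51, 0.028, 0.1054]
tool_rot: [-2.221, -2.221, 0.0]
contact_force: [0.1, -0.6, -0.2]
opening: -0.0003
```

>>> drive_tool(moves=[0, 0, 0, 0, 0, -0.003, 1, 0, 0, 0, 0, 0, -0.003, 1, 0, 0, 0, 0, 0, -0.002, 1, 0, 0, 0, 0, 0, 0, 1, 0, 0, 0, 0, 0, 0, 1])

```text
t: 4.05
tool_pos: [0.5101, 0.028, 0.0975]
tool_rot: [2.221, 2.221, 0.0]
contact_force: [0.3, 0.2, -0.1]
opening: 0.0003
```

```bash
python3 look.py 4
```

```text
4.05 [0.51005123 0.02799444 0.09746678] [ 0.27151526  0.17750036 -0.1440531 ]
```

View pics/c4.png

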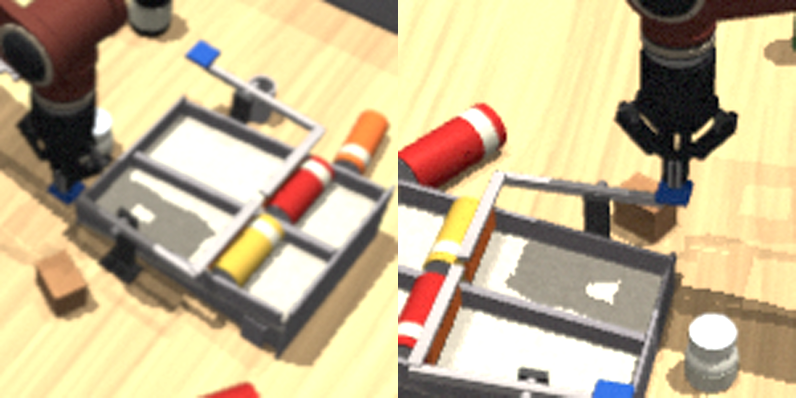

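The tips are now right at the pad. Pressing down.

>>> drive_tool(moves=[0, 0, 0, 0, 0, -0.004, 1, 0, 0, 0, 0, 0, -0.004, 1, 0, 0, 0, 0, 0, -0.004, 1, 0, 0, 0, 0, 0, 0, 1, 0, 0, 0, 0, 0, 0, 1])

```text
t: 4.78
tool_pos: [0.5098, 0.028, 0.0852]
tool_rot: [-2.221, -2.221, 0.0]
contact_force: [-3.9, 1.0, 3.2]
opening: 0.0001
```

```bash
python3 look.py 5
```

```text
4.775 [0.50980217 0.02801779 0.08523969] [-3.93866125  0.97532289  3.15133322]
```

View pics/c5.png

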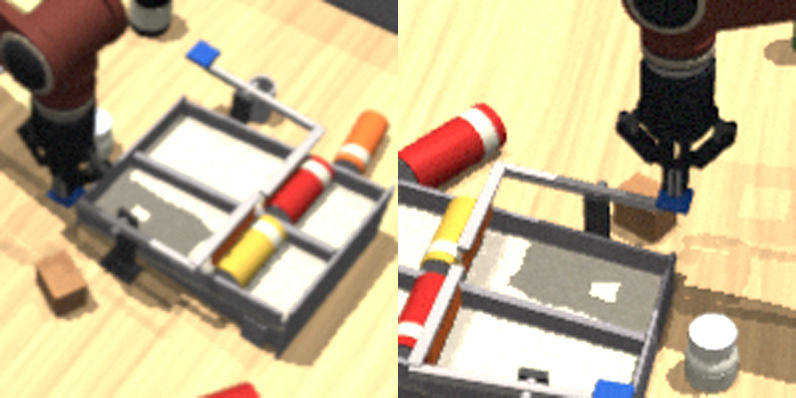

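Lever is tilting and the gate rising. I'll keep pressing until the can is free to roll.

>>> drive_tool(moves=[0, 0, 0, 0, 0, -0.004, 1, 0, 0, 0, 0, 0, -0.004, 1, 0, 0, 0, 0, 0, -0.004, 1, 0, 0, 0, 0, 0, 0, 1, 0, 0, 0, 0, 0, 0, 1])

```text
t: 5.5
tool_pos: [0.5099, 0.028, 0.0735]
tool_rot: [-2.221, -2.221, 0.0]
contact_force: [-4.6, 1.4, 5.4]
opening: 0.0
```

```bash
python3 look.py 6
```

```text
5.5 [0.509873   0.02801332 0.07348854] [-4.64009293  1.426762    5.36667142]
```

View pics/c6.png

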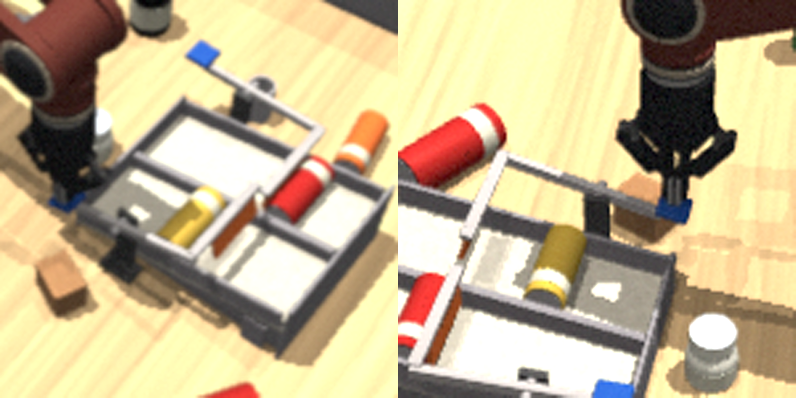

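The can has passed the gate and is rolling. I'll hold here until it rests.

>>> drive_tool(moves=[0, 0, 0, 0, 0, 0, 1, 0, 0, 0, 0, 0, 0, 1, 0, 0, 0, 0, 0, 0, 1, 0, 0, 0, 0, 0, 0, 1, 0, 0, 0, 0, 0, 0, 1])

```text
t: 6.22
tool_pos: [0.5099, 0.028, 0.0734]
tool_rot: [-2.221, -2.221, 0.0]
contact_force: [-4.5, 0.9, 5.1]
opening: 0.0
```

>>> drive_tool(moves=[0, 0, 0, 0, 0, 0, 1, 0, 0, 0, 0, 0, 0, 1, 0, 0, 0, 0, 0, 0, 1, 0, 0, 0, 0, 0, 0, 1, 0, 0, 0, 0, 0, 0, 1])

```text
t: 6.85
tool_pos: [0.5099, 0.028, 0.0734]
tool_rot: [-2.221, -2.221, 0.0]
contact_force: [-5.0, 0.7, 4.9]
opening: 0.0001
```

```bash
python3 look.py 7
```

```text
6.85 [0.50990145 0.02801105 0.073355  ] [-4.96880876  0.72950886  4.86146536]
```

>>> drive_tool(moves=[0, 0, 0, 0, 0, 0, 1, 0, 0, 0, 0, 0, 0, 1, 0, 0, 0, 0, 0, 0, 1, 0, 0, 0, 0, 0, 0, 1, 0, 0, 0, 0, 0, 0, 1])

```text
t: 7.58
tool_pos: [0.5099, 0.028, 0.0734]
tool_rot: [-2.221, -2.221, 0.0]
contact_force: [-5.4, -0.0, 4.4]
opening: -0.0002
```

```bash
python3 look.py 8; python3 - <<'E'
from h import *
for n,b in(("scene",(310,150,420,250)),("side",(230,190,345,290))):
  for k in"78":
    im=cv2.imread(f"pics/{n}{k}.png").astype(int);m=(im[:,:,2]-im[:,:,0]>70)&(abs(im[:,:,2]-im[:,:,1])<60);y,x=np.nonzero(m[b[1]:b[3],b[0]:b[2]]);print(n,k,len(x),x.mean()+b[0],y.mean()+b[1])
E
```

```text
7.575 [0.50993213 0.02799845 0.07339558] [-5.42290116 -0.04403968  4.35783419]
scene 7 2658 351.97667419112116 202.52595936794583
scene 8 2655 351.91374764595105 202.62297551789078
side 7 2052 302.51120857699806 220.04239766081872
side 8 2044 302.58512720156557 220.03816046966733
```

View pics/c8.png

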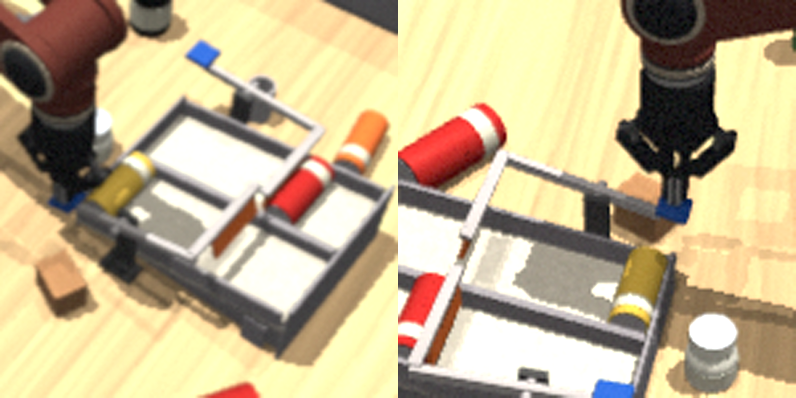

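The can lies against the front lip. I'll check for stillness by differencing the frames, holding a little longer between them.

>>> drive_tool(moves=[0, 0, 0, 0, 0, 0, 1, 0, 0, 0, 0, 0, 0, 1, 0, 0, 0, 0, 0, 0, 1, 0, 0, 0, 0, 0, 0, 1, 0, 0, 0, 0, 0, 0, 1])

```text
t: 8.3
tool_pos: [0.5099, 0.028, 0.0734]
tool_rot: [-2.221, -2.221, 0.0]
contact_force: [-4.9, -0.6, 4.7]
opening: -0.0001
```

```bash
python3 look.py 9; python3 - <<'E'
from h import *
for n,b in(("scene",(325,170,360,205)),("side",(305,220,345,270))):
  for a,c in("67","78","89"):
    d=cv2.absdiff(cv2.imread(f"pics/{n}{a}.png"),cv2.imread(f"pics/{n}{c}.png"))[b[1]:b[3],b[0]:b[2]];print(n,a,c,d.mean().round(2),d.max())
E
```

```text
8.3 [0.50991765 0.02800988 0.07337132] [-4.9191159  -0.58119753  4.65677836]
scene 6 7 17.39 173
scene 7 8 1.39 15
scene 8 9 1.34 13
side 6 7 12.56 134
side 7 8 2.08 12
side 8 9 2.04 14
```

The differences between the last frames are only noise, so the can is at rest. Now I'll release straight up, smoothly.

>>> drive_tool(moves=[0, 0, 0, 0, 0, 0.006, 1, 0, 0, 0, 0, 0, 0.006, 1, 0, 0, 0, 0, 0, 0.006, 1, 0, 0, 0, 0, 0, 0.006, 1, 0, 0, 0, 0, 0, 0.006, 1])

```text
t: 9.02
tool_pos: [0.5101, 0.0279, 0.1036]
tool_rot: [2.221, 2.221, 0.0]
contact_force: [0.8, -0.9, -0.0]
opening: 0.0003
```

>>> drive_tool(moves=[0, 0, 0, 0, 0, 0.015, 1, 0, 0, 0, 0, 0, 0.02, 1, 0, 0, 0, 0, 0, 0.025, 1, 0, 0, 0, 0, 0, 0.025, 1, 0, 0, 0, 0, 0, 0.01, 1])

```text
t: 9.65
tool_pos: [0.5112, 0.0279, 0.2016]
tool_rot: [2.219, 2.219, 0.005]
contact_force: [0.2, 0.8, -0.9]
opening: 0.0
```

>>> drive_tool(moves=[0, 0, 0, 0, 0, 0, 1, 0, 0, 0, 0, 0, 0, 1, 0, 0, 0, 0, 0, 0, 1, 0, 0, 0, 0, 0, 0, 1, 0, 0, 0, 0, 0, 0, 1])

```text
t: 10.28
tool_pos: [0.5098, 0.028, 0.198]
tool_rot: [-2.221, -2.221, 0.001]
contact_force: [-0.9, -0.1, -0.2]
opening: 0.0002
```

```bash
python3 look.py 10
```

```text
10.275 [0.50983438 0.02802156 0.19803745] [-0.90293602 -0.13643536 -0.20586467]
```

View pics/c10.png

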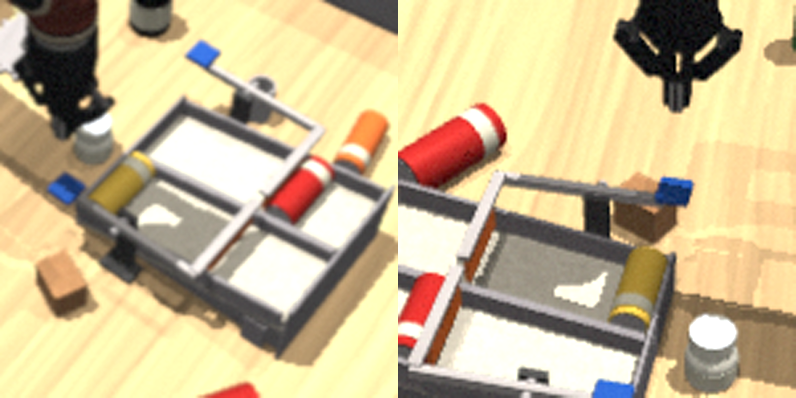

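View pics/side10.png

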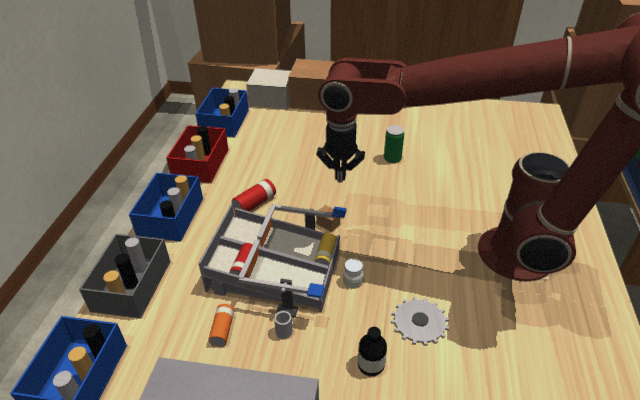

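The right gate is shut again with its pad back up at side (339,211). The yellow can lies in the tray at side (327,248), the red can is behind its gate at (243,256), and nothing else has moved. Handing in.

```bash
python3 -c "
from station import ctrl
print(ctrl.finish_job())"
```

```text
the job is handed in; nothing more can be done
None
```

The job is done and handed in, and the yellow can is resting in the tray. It was in the right lane, so I pressed the right lever's blue pad with the closed fingers. I held it until frame-to-frame differences showed only noise, then let go straight up at about 8.5 s.

- **Last checks:** At 10.3 s the pictures showed the right pad back up and its gate shut. The red can was still behind its unpressed gate and nothing else looked moved. The gripper was clear at 0.198 m with no contact force.
- **Forces:** The readings while pressing were about 7 N at most.
- **Disagreement:** The shut finger tips looked about 20–25 mm higher in both camera views than the reported tool position. Contact also came about that much lower than expected. I didn't find the cause, and went down by force and pictures instead.

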